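Second, crosswise layer of trays on a small pallet

TASK

Build the second layer on the small wooden pallet: set the two cardboard trays that stand on the bench on top of the two already there, turned crosswise to them so that the layers interlock. The two must stand upright, close side by side, and square with the layer below, with their outer edges flush with its edges to within about a centimetre; do not push the lower trays out of place, and leave the loose screwdriver and whisk where they lie.

Things in the scene. Friction and masses are not known exactly. Their poses are not given: they have to be found in the camera images.
- pallet: slatted wooden pallet 144 x 144 x 24 mm, fixed; origin: centre of its underside, on the bench. Lower trays: long sides along its x, middles at x = 0, y = +33 and -33 mm, rims 64 mm up. Second layer when done: long sides along its y, middles at x = +33 and -33 mm, y = 0, 84 mm up; either tray in either place, either way round. A fixed upright rack post stands behind it
- tray_a_center (a point): to be stacked, stands on the bench left of the pallet: open cardboard tray 128 (its x) x 62 (its y) x 40 mm high, walls and floor 4 mm. A 10 mm thick web across its middle (along y), rim-high, parts it into two compartments 55 x 54 mm, 36 mm deep; grip the web from above, a finger in each. 0.09 to 0.18 kg. This point: its middle, half-way up (20 mm over its underside)
- tray_b_center (a point): the other one to be stacked, same shape, also left of the pallet: open cardboard tray 128 (its x) x 62 (its y) x 40 mm high, walls and floor 4 mm. A 10 mm thick web across its middle (along y), rim-high, parts it into two compartments 55 x 54 mm, 36 mm deep; grip the web from above, a finger in each. 0.09 to 0.18 kg. This point: its middle, half-way up (20 mm over its underside)
- lower_left_center (a point): lower-layer tray at the pallet's +y side, same shape, loose; this point is its middle, half-way up; x along its length
- lower_right_center (a point): lower-layer tray at the pallet's -y side, same shape, loose; this point is its middle, half-way up; x along its length
- screwdriver_center (a point): loose screwdriver, 201 x 26 x 26 mm, lying on the bench left of the trays, to be left alone; its middle, half-way up; x along its length
- whisk_center (a point): loose wire whisk head, 144 x 35 x 39 mm, lying on the bench right of and behind the pallet, to be left alone; its middle, half-way up; x along its length
Mind the look-alikes: they are no part of the job. There is more than one size of the pallet; the job needs the largest.

How it is judged:
By the outcome, as a careful person would: the job done as asked, in the order asked, and still so for the second after the job is handed in, with the robot touching nothing.
It also fails if it takes over 61 s, if anything falls off the work surface, if the arm or the gripper's body presses on something with over 40 N, if the wrist force passes 120 N, or if a joint passes its speed limit or range.

ROBOT

A 6-joint arm with a two-finger parallel gripper is mounted at the origin on a cart in front of the work surface, level with it; the furniture and walls round the work are solid. World frame = base frame: x ahead of the robot, y to its left, z up, the work surface at z = 0. Lengths are in m, angles in degrees, forces in N, time in s.
With the tool pointing down it reaches from about 0.375 to 0.9 m from the base axis. Payload 3.1 kg.
Tool frame: the origin (TCP) lies at the very end of the fingers, on their centre line; the grasp point (between the pads) lies 19 mm behind it (grasp_offset is the distance from the TCP to the grasp point, in m); z points along the fingers, y is the direction in which the jaws open and shut (so a half turn about z gives the same grasp; the last joint's range is limited). The gripper opens to 87 mm and grips with 3 to 60 N. Pads are 19 mm wide; open, the fingers measure 117 mm over their backs; the gripper's body (75 mm by 190 mm) begins 51 mm behind the grasp point.
Start: joints at [55.376, 30.224, 82.088, -0, 67.689, -10.227], TCP at [0.258, 0.569, 0.223] pointing down, gripper open.
Joint ranges: [-176.69, 176.69], [-43.24, 126.21], [12.49, 139.97], [-82, 262], [0, 151.66], [-163.58, 163.58]. Speed limits (degrees/s): [159.86, 159.86, 180, 180, 180, 180].

INTERFACE

Orientations are given as a 3x3 rotation matrix whose columns are the frame's x, y, z axes.
In Python, from rig import * gives the robot as it stands. The module is installed in compiled form; this text tells all that it offers.
- The arm moves only by the tool play_rows, never from a script. Its argument "plan" is a list that holds one entry, the list of rows, each a list of 7 numbers: the shift along the world's x, y, z each as a share of 5 cm, from -1 to 1, then the turn, a rotation vector about the world's x, y, z each as a share of pi rad, from -1 to 1, then the gripper's target within -1 to 1 (fully open at 1, half-way at 0, shut at -1). A call has 1 to 12 rows; each row shifts and turns the commanded pose from where the row before left it; what a row does not reach is not made up. A row lasts 1/10 s, in which the tool goes at most 50 mm and 8.59 degrees, less where a joint would pass 70% of its speed; a pose out of reach is approached as far as the arm can. A call with a number of a shift or a turn outside -1 to 1 is refused whole. A call with a gripper value outside its range is refused whole. The fingers move at their own pace and stop on an object; the grip force is fixed at half the most. Time passes only in rows, so rows that do not move let the fingers close. It gives the time, the measured TCP pose, the force and the opening at its end, in the units of the state.
- read_state(): the state, without advancing time (a new reading comes with each control period).
- capture(name): name is "side" or "top"; returns the picture (400x640x3 uint8, red, green, blue); there is no depth.
- camera_params(name): a dict with "intrinsics" (3x3 intrinsics, pixels), "R" (3x3) and "t" (3): a world point X has camera coordinates R X + t. Camera axes: x right, y down, z forward; pixel columns grow to the right and rows downward; lengths in m; the calibration is good to about 2 mm. A picture is of the moment at which its call begins. camera_params takes no time and is no camera call.
- hand_in(): hands the job in, once; it reports no verdict.
The state is a dict: "time_s": time; "joint_positions": joint angles; "qvel": joint speeds; "tau": joint torques, N m; "position": TCP position; "tcp_rot": TCP orientation; "force": force on the tool from outside, world axes, zero at the start; "moment": the same for the moment, N m; "opening": opening from 0.0 (shut) to 1.0 (fully open).
Only numpy, scipy, OpenCV 4.12 (cv2) and the standard library are available. Lean on these libraries where they do the work, as an engineer would, in place of code of your own. Each camera call takes 0.05 s, during which the arm holds its last target. There are 200 camera calls.

## Working session

There is one attempt and no reset: what is moved stays moved. The work goes in short steps, Python scripts to look and compute and a tool call to move; the robot and the scene stay as the last step left them, time stands still between calls to the robot, and variables do not carry over. Pictures are saved under pics/ and viewed, about 8 in all and at most 12, crops included, and the job is handed in when it is done.

Besides the shell and the picture viewer there is one more tool, called after "Emit:" as name(argument=value, ...), one argument or row to a line, values as JSON. play_rows: Moves the arm, as the interface text tells. Its arguments: {"type":"object","properties":{"plan":{"type":"array"}},"required":["plan"]}

```bash
mkdir -p pics; cat > h.py <<'E'
from rig import *
import numpy as np, cv2
def ray(cam,u,v,z):
    p=camera_params(cam);K,R,t=[np.array(p[k],float) for k in("intrinsics","R","t")]
    d=R.T@np.linalg.inv(K)@[u,v,1];c=-R.T@t.ravel()
    return c+d*(z-c[2])/d[2]
def proj(cam,X):
    p=camera_params(cam);K,R,t=[np.array(p[k],float) for k in("intrinsics","R","t")]
    q=K@(R@np.array(X,float)+t.ravel());return q[:2]/q[2]
def snap(cam,name,crop=None,s=1):
    im=capture(cam);np.save('pics/'+name+'.npy',im)
    if crop: a,b,c,d=crop;im=im[b:d,a:c]
    im=cv2.resize(im,None,fx=s,fy=s,interpolation=cv2.INTER_CUBIC)
    cv2.imwrite('pics/'+name+'.png',im[:,:,::-1]);return im
E
python3 - <<'E'
from h import *
snap('top','t0',s=1.25);snap('side','s0',s=1.25)
s=read_state();print(s['position'],s['tcp_rot'],s['opening'],s['time_s'])
for c in('top','side'):
    p=camera_params(c);print(c,-np.array(p['R']).T@np.array(p['t']).ravel(),p['R'],p['intrinsics'])
E
```

```text
[0.257748   0.5686653  0.22169957] [[-9.10722108e-01  4.13018275e-01 -1.07126744e-03]
 [ 4.13019543e-01  9.10720766e-01 -1.59513667e-03]
 [ 3.16804912e-04 -1.89518062e-03 -9.99998154e-01]] 0.9996208975368146 0.1
top [ 0.33963312 -0.00498881  1.51273362] [[-1.21547851e-02 -9.99926128e-01 -9.34604290e-06]
 [-9.89608757e-01  1.20307097e-02 -1.43282136e-01]
 [ 1.43271664e-01 -1.73231465e-03 -9.89681883e-01]] [[481.71736072   0.         312.27707327]
 [  0.         481.71736072 196.45899668]
 [  0.           0.           1.        ]]
side [ 0.27551773 -1.06942524  0.75478142] [[ 0.97287023 -0.23130635  0.00457042]
 [-0.1183399  -0.51451642 -0.84927529]
 [ 0.19879432  0.82569378 -0.52793048]] [[444.43816901   0.         317.52234958]
 [  0.         444.43816901 204.98328487]
 [  0.           0.           1.        ]]
```

View pics/t0.png

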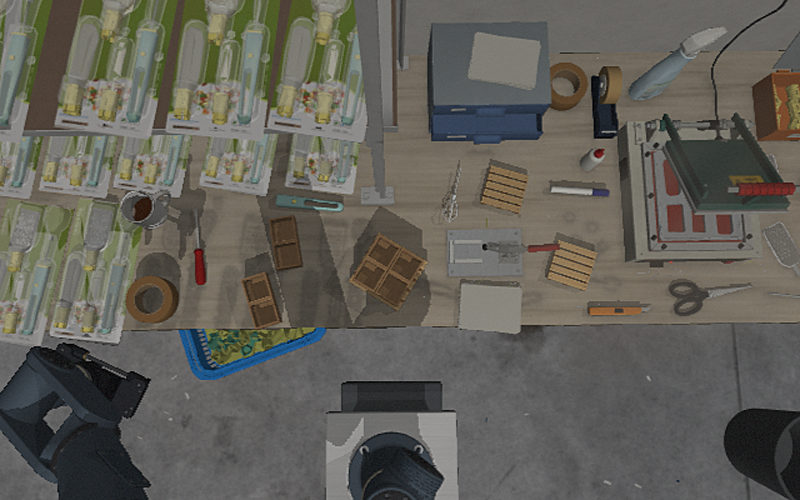

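View pics/s0.png

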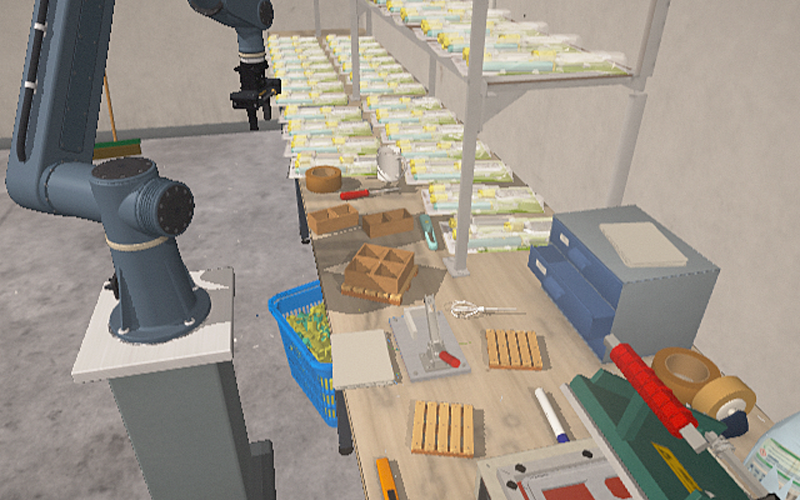

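The top picture shows the trays to stack at about (209,240) and (229,194) in raw pixels, and the pallet with its lower layer at about (310,216). The rack post foot is at about (302,156). The look-alike pallets are at right. Next, a closer crop for the rim corners.

```bash
python3 - <<'E'
from h import *
im=np.load('pics/t0.npy')
c=cv2.resize(im[160:275,185:350],None,fx=4.8,fy=4.8,interpolation=cv2.INTER_CUBIC)
c=np.clip(c.astype(float)*1.5,0,255).astype(np.uint8)
hsv=cv2.cvtColor(im,cv2.COLOR_RGB2HSV)
m=((hsv[...,0]>6)&(hsv[...,0]<16)&(hsv[...,1]>95)&(hsv[...,2]>45)).astype(np.uint8)
m[:160]=0;m[275:]=0;m[:,:190]=0;m[:,345:]=0
m=cv2.morphologyEx(m,cv2.MORPH_CLOSE,np.ones((3,3)))
cs,_=cv2.findContours(m,cv2.RETR_EXTERNAL,cv2.CHAIN_APPROX_NONE)
for k in cs:
    if cv2.contourArea(k)<150: continue
    b=cv2.boxPoints(cv2.minAreaRect(k));print(cv2.contourArea(k),b.round(1).tolist())
    for z in(.04,.064):
        w=np.array([ray('top',*q,z)[:2] for q in b]);e=np.diff(np.vstack([w,w[:1]]),axis=0)
        print(z,w.mean(0).round(4),np.hypot(*e.T).round(4),np.degrees(np.arctan2(e[:,1],e[:,0])).round(1))
    cv2.polylines(c,[((b-[185,160]+.5)*4.8).astype(int)],True,(0,255,0),1)
cv2.imwrite('pics/c0.png',c[:,:,::-1])
E
```

```text
840.0 [[192.3000030517578, 222.89999389648438], [213.3000030517578, 216.6999969482422], [225.1999969482422, 257.70001220703125], [204.10000610351562, 263.79998779296875]]
0.04 [0.422  0.3099] [0.0667 0.131  0.0659 0.1308] [ -74.3 -163.   105.5   17.3]
0.064 [0.4207 0.3047] [0.0656 0.1288 0.0648 0.1286] [ -74.3 -163.   105.5   17.3]
1727.5 [[280.0, 223.0], [302.3999938964844, 185.60000610351562], [341.5, 209.10000610351562], [319.1000061035156, 246.5]]
0.04 [ 0.4925 -0.0022] [0.1347 0.1411 0.1337 0.1395] [ -31.2 -122.   148.1   58.4]
0.064 [ 0.49   -0.0022] [0.1325 0.1388 0.1315 0.1372] [ -31.2 -122.   148.1   58.4]
786.0 [[214.3000030517578, 174.8000030517578], [235.0, 171.5], [241.60000610351562, 213.0], [220.89999389648438, 216.3000030517578]]
0.04 [0.5643 0.2531] [0.065  0.132  0.0642 0.1318] [ -81.4 -170.5   98.5    9.9]
0.064 [0.5606 0.2489] [0.0639 0.1298 0.0632 0.1297] [ -81.4 -170.5   98.5    9.9]
```

View pics/c0.png

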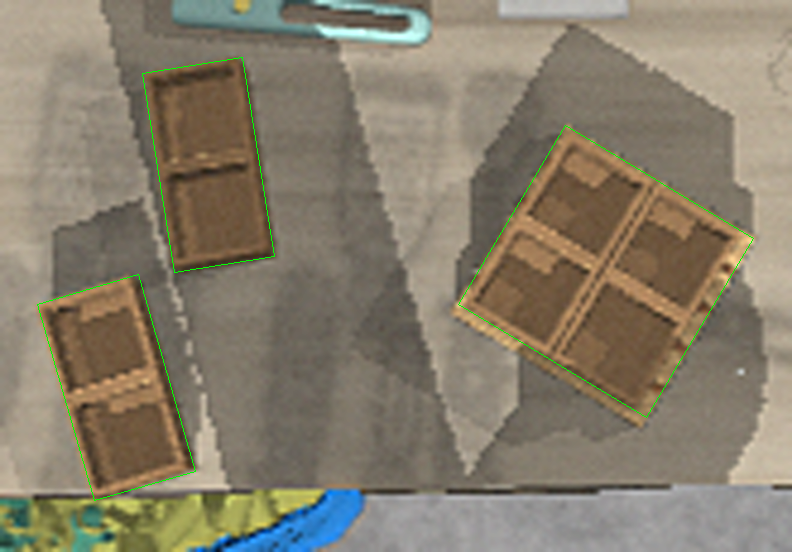

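Emit:
play_rows(
  plan=[
    [[0.33, -0.514, -0.2, 0, 0, -0.0268, 0.1], [0.33, -0.514, -0.2, 0, 0, -0.0268, 0.1], [0.33, -0.514, -0.2, 0, 0, -0.0268, 0.1], [0.33, -0.514, -0.2, 0, 0, -0.0268, 0.1], [0.33, -0.514, -0.2, 0, 0, -0.0268, 0.1], [0.33, -0.514, -0.2, 0, 0, -0.0268, 0.1], [0.33, -0.514, -0.2, 0, 0, -0.0268, 0.1], [0.33, -0.514, -0.2, 0, 0, -0.0268, 0.1], [0.33, -0.514, -0.2, 0, 0, -0.0268, 0.1], [0.33, -0.514, -0.2, 0, 0, -0.0268, 0.1], [0, 0, 0, 0, 0, 0, 0.1]],
  ],
)

```text
time_s: 1.2
position: [0.4242, 0.3093, 0.1211]
tcp_rot: [[-0.294, 0.956, -0.002], [0.956, 0.294, -0.002], [-0.001, -0.003, -1.0]]
force: [0.2, -0.1, -0.6]
opening: 0.548
```

```bash
python3 - <<'E'
from h import *
s=read_state();R=s['tcp_rot'];print(s['time_s'],s['position'],np.degrees(np.arctan2(R[1][1],R[0][1])),s['opening'],s['joint_positions'])
snap('side','s1');im=np.load('pics/s1.npy')[130:260,220:360]
cv2.imwrite('pics/s1c.png',np.clip(cv2.resize(im,None,fx=4.6,fy=4.6,interpolation=cv2.INTER_CUBIC)[:,:,::-1].astype(float)*1.2,0,255))
# post / shelf height
b=ray('side',456/1.25,268/1.25,0);print('post',b,ray('top',302,157,0))
for z in(.3,.5,.7):print(z,proj('side',[b[0],b[1],z])*1.25,proj('top',[b[0],b[1],z])*1.25)
# rim by brightness in initial top view
im=np.load('pics/t0.npy');hsv=cv2.cvtColor(im,cv2.COLOR_RGB2HSV)
for n,(x0,y0,x1,y1) in dict(t1=(190,214,228,266),t2=(212,169,244,219),P=(277,182,345,250)).items():
    h=hsv[y0:y1,x0:x1]; print(n)
    for row in h[::4]: print(' '.join(f'{v:3d}' for v in row[:,2])[:250])
E
```

```text
1.2 [0.42422127 0.30927541 0.12111946] 17.073735202438915 0.5481766833671273 [ 2.39160647e+01  3.12404723e+01  1.01697092e+02 -6.57573003e-02
  4.72152980e+01  6.88697500e+00]
post [0.69035129 0.02404012 0.        ] [0.68704462 0.0238056  0.        ]
0.3 [464.25954368 154.01556022] [374.3209447  162.28306842]
0.5 [471.06384782  60.11390837] [371.30603792 130.22396034]
0.7 [479.2848371  -53.33846784] [366.89445941  83.3132985 ]
t1
121 123 118 111 108 103  71  74  73  74  73  71  68  70  69  74  78  74  72  76  75  76  75  74  73  71  70  63  74  99  73  91  93  89  84  74  69  64
104 107 109 103 102  94  65  71  72  71  70  70  71  64  72  70  67  67  91  98 126 117  82  56  60  68  63  66  62  70  92  56  64  67  77  72  81  83
108 109 113 110 102 104 104 130 129 123 108  99  89  91  90  94 101  94 110 102 109 111 118  82  55  67  74  75  74  71  83 119 115  75  78  78  86  85
103 106 109 111  97  53  54  68  82  83  74  83 111 100  66  67  68  73  75  76  75  76  78 101  87  53  60  77  72  74  71  86 116 110  68  75  81  82
106 112 110 115 123 122  52  63  95  89  81  71  71  78  7
[... 6663 characters left out ...]
8  87  91 113 108  99  68  87  84  83  81  86  84  86  87  84  85  85  88  87  8
 95  92  89  90  93  96  96  92  96  94  97  97 103 108 111 106  65  65  68  69  71  70  70  67  72  70  70  70  67  70  71  93  96  92  87  62  70  88  84  72  74  83  89 109 103  92  87  84  82  83  85  84  87  89  85  87  86  85  87  85  83  84  8
 81 111 108 104  92  96  97 101  96  95 101  99 110 107  67  69  77  75  78  77  78  76  81  77  79  78  81  77  79  80  78  80  77  78  80  74  63  83 120 114 113 105  97  74  91  89  91  90  88  90  90  91  88  90  89  92  86  90  89  89  89  87  9[ WARN:0@4.428] global loadsave.cpp:1063 imwrite_ Unsupported depth image for selected encoder is fallbacked to CV_8U.
```

View pics/s1c.png

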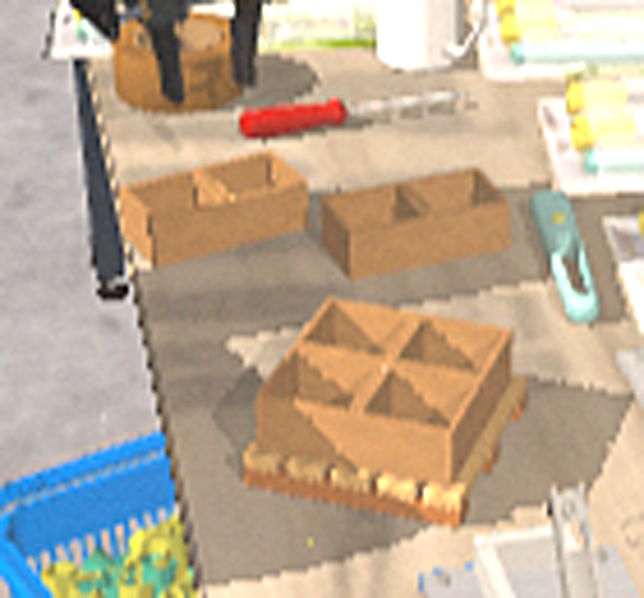

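The side crop shows both trays to be stacked upright, with rims at crop (122–307,154–212) and (325–508,172–232). The lower layer's rim corners are at about (262,400), (335,298), (512,332) and (450,440). I'll compare these with the top view.

```bash
python3 - <<'E'
from h import *
T=lambda p:(185+p[0]/4.8-.4,160+p[1]/4.8-.4)
S=lambda p:(220+p[0]/4.6-.4,130+p[1]/4.6-.4)
def rep(n,cam,f,P,z):
    w=np.array([ray(cam,*f(p),z)[:2] for p in P])
    if len(w)==1: print(n,cam,w);return
    e=np.roll(w,-1,0)-w;print(n,cam,w.mean(0).round(4),np.hypot(*e.T).round(3),np.degrees(np.arctan2(e[:,1],e[:,0])).round(1))
rep('P','side',S,[(262,402),(335,298),(512,332),(450,440)],.064)
rep('P','top',T,[(463,303),(568,128),(735,225),(634,398)],.064)
rep('Pcross','top',T,[(603,268)],.064)
rep('Pcross','side',S,[(386,365)],.064)
rep('t1','side',S,[(122,190),(268,154),(307,182),(153,214)],.04)
rep('t2','side',S,[(323,202),(482,171),(510,207),(348,234)],.04)
rep('t1','top',T,[(40,303),(137,277),(189,468),(95,496)],.04)
rep('t2','top',T,[(144,73),(242,60),(268,255),(174,270)],.04)
E
```

```text
P side [ 0.4932 -0.0023] [0.132 0.124 0.13  0.122] [  59.5  -33.4 -121.3  147.3]
P top [0.4948 0.0012] [0.129 0.122 0.126 0.123] [ -31.2 -121.1  148.9   60.3]
Pcross top [[ 0.49150943 -0.00062051]]
Pcross side [[ 0.49097649 -0.00111642]]
t1 side [0.4234 0.3154] [0.122 0.058 0.122 0.047] [  16.9  -68.2 -168.   113. ]
t2 side [0.5671 0.2519] [0.13  0.062 0.126 0.054] [  10.1  -84.5 -173.6   99.4]
t1 top [0.4229 0.3102] [0.064 0.127 0.061 0.128] [ -75.5 -164.   105.9   17. ]
t2 top [0.5645 0.2538] [0.064 0.129 0.061 0.13 ] [ -83.  -171.9   98.4    9.4]
```

Emit:
play_rows(
  plan=[
    [[-0.02, 0.04, -0.6, 0, 0, 0, 0.1], [0, 0, -0.6, 0, 0, 0, 0.1], [0, 0, -0.5, 0, 0, 0, 0.1], [0, 0, -0.3, 0, 0, 0, 0.1], [0, 0, -0.18, 0, 0, 0, 0.1], [0, 0, 0, 0, 0, 0, 0.1], [0, 0, 0, 0, 0, 0, -1], [0, 0, 0, 0, 0, 0, -1], [0, 0, 0, 0, 0, 0, -1], [0, 0, 0, 0, 0, 0, -1], [0, 0, 0, 0, 0, 0, -1], [0, 0, 0, 0, 0, 0, -1]],
  ],
)

```text
time_s: 2.45
position: [0.4229, 0.3144, 0.0139]
tcp_rot: [[-0.298, 0.954, 0.002], [0.954, 0.298, 0.001], [0.0, 0.002, -1.0]]
force: [-0.1, 0.7, 0.8]
opening: 0.115
```

Emit:
play_rows(
  plan=[
    [[0, 0, 0.4, 0, 0, 0, -1], [0, 0, 0.9, 0, 0, 0, -1], [0, 0, 0.9, 0, 0, 0, -1], [0.215, -0.739, 0.6, 0, 0, 0.0254, -1], [0.215, -0.739, 0.2, 0, 0, 0.0254, -1], [0.215, -0.739, 0, 0, 0, 0.0254, -1], [0.215, -0.739, 0, 0, 0, 0.0254, -1], [0.215, -0.739, 0, 0, 0, 0.0254, -1], [0.215, -0.739, 0, 0, 0, 0.0254, -1], [0.215, -0.739, 0, 0, 0, 0.0254, -1], [0.215, -0.739, 0, 0, 0, 0.0254, -1], [0.215, -0.739, 0, 0, 0, 0.0254, -1]],
  ],
)

```text
time_s: 3.65
position: [0.5184, -0.0198, 0.1632]
tcp_rot: [[-0.854, 0.52, -0.001], [0.52, 0.854, 0.0], [0.001, -0.0, -1.0]]
force: [0.4, 0.9, -2.1]
opening: 0.115
```

Emit:
play_rows(
  plan=[
    [[0, 0, 0, 0, 0, 0, -1], [0, 0, 0, 0, 0, 0, -1], [0, 0, 0, 0, 0, 0, -1]],
  ],
)

```text
time_s: 3.95
position: [0.5176, -0.0174, 0.1631]
tcp_rot: [[-0.853, 0.522, -0.002], [0.522, 0.853, 0.001], [0.002, -0.0, -1.0]]
force: [0.2, -0.3, -1.2]
opening: 0.115
```

```bash
python3 - <<'E'
from h import *
s=read_state();R=s['tcp_rot'];print(s['time_s'],s['position'],np.degrees(np.arctan2(R[1][1],R[0][1])),s['opening'],s['force'])
snap('top','t2');snap('side','s2')
a=np.load('pics/t2.npy')[165:265,270:360];b=np.load('pics/s2.npy')[150:250,240:360]
a=cv2.resize(a,None,fx=4,fy=4,interpolation=cv2.INTER_CUBIC);b=cv2.resize(b,None,fx=3.6,fy=4,interpolation=cv2.INTER_CUBIC)
o=np.hstack([a,b]);cv2.imwrite('pics/c2.png',np.clip(o[:,:,::-1].astype(float)*1.4,0,255).astype(np.uint8))
E
```

```text
3.95 [ 0.517636   -0.01743847  0.16310651] 58.502966120475556 0.11510135055282529 [ 0.1960375  -0.33575686 -1.2365503 ]
```

View pics/c2.png

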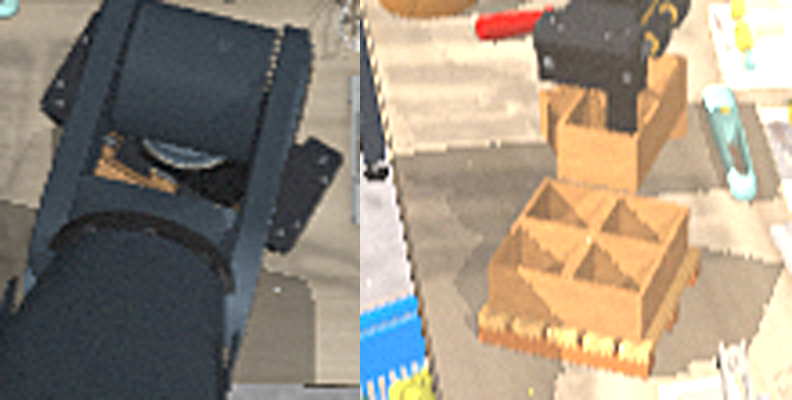

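The side view shows the tray hanging level over the stack, with its near end face at (560–640,122–190). The top view is hidden by the arm. I'll check the tray's lateral offset in the hand against the predicted corners.

```bash
python3 - <<'E'
from h import *
s=read_state();p=s['position'];R=np.array(s['tcp_rot']);y=R[:,1];x=R[:,0]
for z,n in((.149,'bot'),(.189,'top')):
  for a in(-1,1):
    for b in(-1,1):
      w=[*(p+a*.064*y+b*.031*x)[:2],z];q=proj('side',w);print(n,a,b,((q-[240,150]+.5)*[3.6,4]+[360,0]).round(0))
# observed end-face bottom corners -> world
for q in((560,178),(638,191)):
  w=ray('side',240+(q[0]-360)/3.6-.4,150+q[1]/4-.4,.149);d=w-p;print('obs',w.round(4),'along web',(d@x).round(4),'along len',(d@y).round(4))
E
```

```text
bot -1 -1 [640. 194.]
bot -1 1 [561. 179.]
bot 1 -1 [690. 107.]
bot 1 1 [616.  95.]
top -1 -1 [640. 141.]
top -1 1 [560. 127.]
top 1 -1 [691.  57.]
top 1 1 [616.  45.]
obs [ 0.4579 -0.0546  0.149 ] along web 0.0317 along len -0.0634
obs [ 0.5107 -0.0842  0.149 ] along web -0.0288 along len -0.0611
```

Emit:
play_rows(
  plan=[
    [[0.04, -0.02, -0.5, 0, 0, 0, -1], [0, 0, -0.5, 0, 0, 0, -1], [0, 0, -0.4, 0, 0, 0, -1], [0, 0, -0.18, 0, 0, 0, -1], [0, 0, -0.06, 0, 0, 0, -1], [0, 0, -0.03, 0, 0, 0, -1], [0, 0, -0.03, 0, 0, 0, -1], [0, 0, 0, 0, 0, 0, -1], [0, 0, 0, 0, 0, 0, -1]],
  ],
)

```text
time_s: 4.95
position: [0.5213, -0.0195, 0.0792]
tcp_rot: [[-0.853, 0.522, 0.001], [0.522, 0.853, -0.0], [-0.001, 0.0, -1.0]]
force: [-0.2, -0.8, -1.7]
opening: 0.118
```

Emit:
play_rows(
  plan=[
    [[0, 0, -0.02, 0, 0, 0, -1], [0, 0, -0.02, 0, 0, 0, -1], [0, 0, 0, 0, 0, 0, -1]],
  ],
)

```text
time_s: 5.25
position: [0.5213, -0.0195, 0.0779]
tcp_rot: [[-0.853, 0.522, 0.001], [0.522, 0.853, -0.0], [-0.001, 0.0, -1.0]]
force: [-1.6, 0.1, 7.7]
opening: 0.111
```

Emit:
play_rows(
  plan=[
    [[0, 0, 0, 0, 0, 0, 0], [0, 0, 0, 0, 0, 0, 0], [0, 0, 0, 0, 0, 0, 0], [0, 0, 0, 0, 0, 0, 0], [0, 0, 0, 0, 0, 0, 0], [0, 0, 0.3, 0, 0, 0, 0], [0, 0, 0.8, 0, 0, 0, 0], [0, 0, 0.8, 0, 0, 0, 0], [0, 0, 0.1, 0, 0, 0, 0]],
  ],
)

```text
time_s: 6.15
position: [0.524, -0.02, 0.1808]
tcp_rot: [[-0.853, 0.522, 0.009], [0.522, 0.853, -0.002], [-0.009, 0.003, -1.0]]
force: [1.2, -0.8, -0.0]
opening: 0.497
```

Emit:
play_rows(
  plan=[
    [[0.09, 0.55, 0, 0, 0, -0.0271, 0.1], [0.09, 0.55, 0, 0, 0, -0.0271, 0.1], [0.09, 0.55, 0, 0, 0, -0.0271, 0.1], [0.09, 0.55, 0, 0, 0, -0.0271, 0.1], [0.09, 0.55, 0, 0, 0, -0.0271, 0.1], [0.09, 0.55, 0, 0, 0, -0.0271, 0.1], [0.09, 0.55, 0, 0, 0, -0.0271, 0.1], [0.09, 0.55, -0.2, 0, 0, -0.0271, 0.1], [0.09, 0.55, -0.5, 0, 0, -0.0271, 0.1], [0.09, 0.55, -0.5, 0, 0, -0.0271, 0.1], [0, 0, 0, 0, 0, 0, 0.1], [0, 0, 0, 0, 0, 0, 0.1]],
  ],
)

```text
time_s: 7.35
position: [0.5647, 0.2556, 0.115]
tcp_rot: [[-0.172, 0.985, -0.003], [0.985, 0.172, -0.001], [-0.001, -0.003, -1.0]]
force: [-0.5, -0.2, 0.6]
opening: 0.556
```

```bash
python3 - <<'E'
from h import *
s=read_state();R=s['tcp_rot'];print(s['time_s'],s['position'],np.degrees(np.arctan2(R[1][1],R[0][1])),s['opening'],s['force'])
snap('top','t3');snap('side','s3')
a=np.load('pics/t3.npy')[165:265,270:360];b=np.load('pics/s3.npy')[150:250,240:360]
a=cv2.resize(a,None,fx=4,fy=4,interpolation=cv2.INTER_CUBIC);b=cv2.resize(b,None,fx=3.6,fy=4,interpolation=cv2.INTER_CUBIC)
o=np.hstack([a,b]);cv2.imwrite('pics/c3.png',np.clip(o[:,:,::-1].astype(float)*1.4,0,255).astype(np.uint8))
E
```

```text
7.35 [0.56470511 0.25563882 0.11504185] 9.875528193767993 0.5556271792464508 [-0.5238171  -0.15359735  0.56992142]
```

View pics/c3.png

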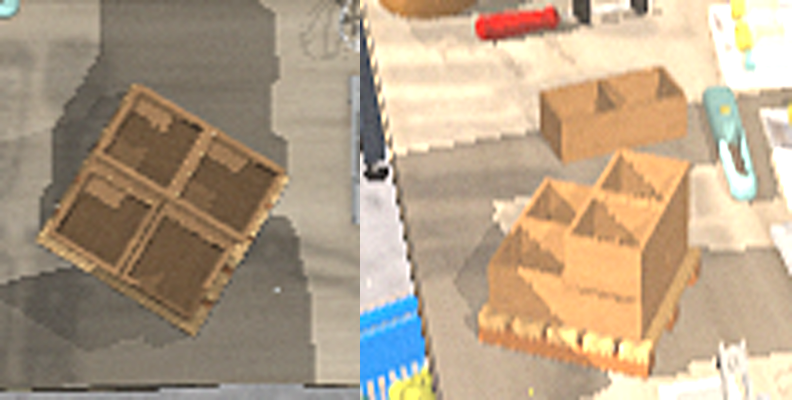

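The side view shows the first tray seated upright, its end and long faces in line with the layer below. The top view agrees. Next, tray 2.

Emit:
play_rows(
  plan=[
    [[0.02, -0.04, -0.6, 0, 0, 0, 0.1], [0, 0, -0.6, 0, 0, 0, 0.1], [0, 0, -0.4, 0, 0, 0, 0.1], [0, 0, -0.28, 0, 0, 0, 0.1], [0, 0, -0.16, 0, 0, 0, 0.1], [0, 0, 0, 0, 0, 0, 0.1], [0, 0, 0, 0, 0, 0, -1], [0, 0, 0, 0, 0, 0, -1], [0, 0, 0, 0, 0, 0, -1], [0, 0, 0, 0, 0, 0, -1], [0, 0, 0, 0, 0, 0, -1], [0, 0, 0, 0, 0, 0, -1]],
  ],
)

```text
time_s: 8.65
position: [0.5673, 0.2538, 0.0148]
tcp_rot: [[-0.169, 0.986, 0.001], [0.986, 0.169, 0.0], [0.0, 0.001, -1.0]]
force: [0.4, 0.4, 1.3]
opening: 0.113
```

Emit:
play_rows(
  plan=[
    [[0, 0, 0.4, 0, 0, 0, -1], [0, 0, 0.9, 0, 0, 0, -1], [0, 0, 0.9, 0, 0, 0, -1], [-0.26, -0.593, 0.6, 0, 0, 0.0338, -1], [-0.26, -0.593, 0.2, 0, 0, 0.0338, -1], [-0.26, -0.593, 0, 0, 0, 0.0338, -1], [-0.26, -0.593, 0, 0, 0, 0.0338, -1], [-0.26, -0.593, 0, 0, 0, 0.0338, -1], [-0.26, -0.593, 0, 0, 0, 0.0338, -1], [-0.26, -0.593, 0, 0, 0, 0.0338, -1], [-0.26, -0.593, 0, 0, 0, 0.0338, -1], [0, 0, 0, 0, 0, 0, -1]],
  ],
)

```text
time_s: 9.85
position: [0.4609, 0.0141, 0.1644]
tcp_rot: [[-0.85, 0.526, -0.003], [0.526, 0.85, -0.0], [0.002, -0.002, -1.0]]
force: [-0.6, 0.3, -0.7]
opening: 0.109
```

Emit:
play_rows(
  plan=[
    [[0, 0, 0, 0, 0, 0, -1], [0, 0, 0, 0, 0, 0, -1]],
  ],
)

```text
time_s: 10.05
position: [0.4633, 0.0169, 0.1646]
tcp_rot: [[-0.852, 0.524, 0.001], [0.524, 0.852, 0.0], [-0.0, 0.001, -1.0]]
force: [-0.3, 0.6, -1.0]
opening: 0.116
```

```bash
python3 - <<'E'
from h import *
s=read_state();p=s['position'];R=np.array(s['tcp_rot']);y=R[:,1];x=R[:,0]
print(s['time_s'],p,np.degrees(np.arctan2(R[1][1],R[0][1])),s['opening'],s['force'])
snap('side','s4');b=np.load('pics/s4.npy')[140:240,240:340]
b=cv2.resize(b,None,fx=5,fy=5,interpolation=cv2.INTER_CUBIC)
cv2.imwrite('pics/c4.png',np.clip(b[:,:,::-1].astype(float)*1.3,0,255).astype(np.uint8))
zb=p[2]-.0145
for z,n in((zb,'bot'),(zb+.04,'top')):
  for a in(-1,1):
    for c in(-1,1):
      print(n,a,c,((proj('side',[*(p+a*.064*y+c*.031*x)[:2],z])-[240,140]+.5)*5).round(0))
E
```

```text
10.05 [0.46334039 0.01694321 0.16461777] 58.376183839177585 0.1159189359512473 [-0.29003585  0.64575177 -0.96953163]
bot -1 -1 [275. 271.]
bot -1 1 [168. 252.]
bot 1 -1 [353. 166.]
bot 1 1 [254. 150.]
top -1 -1 [273. 205.]
top -1 1 [165. 188.]
top 1 -1 [352. 104.]
top 1 1 [252.  89.]
```

View pics/c4.png

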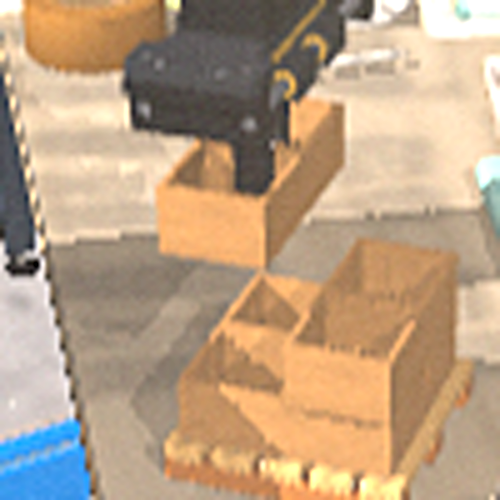

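The hanging tray's near end shows at (159,252)–(266,269), against a prediction of (168,252)–(275,271). It therefore sits about 4–5 mm off along the web, away from its neighbour, and I'll correct by 4 mm on the way down.

Emit:
play_rows(
  plan=[
    [[0.07, -0.05, -0.3, 0, 0, 0, -1], [0, 0, -0.5, 0, 0, 0, -1], [0, 0, -0.4, 0, 0, 0, -1], [0, 0, -0.2, 0, 0, 0, -1], [0, 0, -0.14, 0, 0, 0, -1], [0, 0, -0.08, 0, 0, 0, -1], [0, 0, -0.05, 0, 0, 0, -1], [0, 0, -0.03, 0, 0, 0, -1], [0, 0, 0, 0, 0, 0, -1], [0, 0, 0, 0, 0, 0, -1]],
  ],
)

```text
time_s: 11.1
position: [0.4666, 0.0138, 0.0799]
tcp_rot: [[-0.852, 0.524, 0.001], [0.524, 0.852, -0.0], [-0.001, 0.0, -1.0]]
force: [-0.5, -0.5, -0.7]
opening: 0.113
```

Emit:
play_rows(
  plan=[
    [[0, 0, -0.02, 0, 0, 0, -1], [0, 0, -0.01, 0, 0, 0, -1], [0, 0, 0, 0, 0, 0, -1]],
  ],
)

```text
time_s: 11.4
position: [0.4667, 0.0138, 0.0788]
tcp_rot: [[-0.852, 0.524, 0.001], [0.524, 0.852, -0.0], [-0.001, 0.0, -1.0]]
force: [-0.8, -0.7, 5.7]
opening: 0.112
```

Emit:
play_rows(
  plan=[
    [[0, 0, 0, 0, 0, 0, 0], [0, 0, 0, 0, 0, 0, 0], [0, 0, 0, 0, 0, 0, 0], [0, 0, 0, 0, 0, 0, 0], [0, 0, 0, 0, 0, 0, 0], [0, 0, 0.3, 0, 0, 0, 0], [0, 0, 0.8, 0, 0, 0, 0], [0, 0, 0.8, 0, 0, 0, 0], [0, 0, 0.4, 0, 0, 0, 0]],
  ],
)

```text
time_s: 12.3
position: [0.4676, 0.0137, 0.1958]
tcp_rot: [[-0.852, 0.524, 0.004], [0.524, 0.852, -0.001], [-0.004, 0.001, -1.0]]
force: [0.8, 0.2, -0.2]
opening: 0.499
```

Emit:
play_rows(
  plan=[
    [[0, 0.6, 0, 0, 0, 0, 0], [0, 0.6, 0, 0, 0, 0, 0], [0, 0.6, 0, 0, 0, 0, 0], [0, 0.6, 0, 0, 0, 0, 0], [0, 0.6, 0, 0, 0, 0, 0], [0, 0.6, 0, 0, 0, 0, 0], [0, 0.6, 0, 0, 0, 0, 0], [0, 0.6, 0, 0, 0, 0, 0], [0, 0.6, 0, 0, 0, 0, 0], [0, 0, 0, 0, 0, 0, 0]],
  ],
)

```text
time_s: 13.3
position: [0.4662, 0.287, 0.1929]
tcp_rot: [[-0.854, 0.521, 0.001], [0.521, 0.854, 0.001], [-0.0, 0.002, -1.0]]
force: [-0.9, -1.1, -0.9]
opening: 0.502
```

```bash
python3 - <<'E'
from h import *
s=read_state();print(s['time_s'],s['position'],s['force'])
snap('top','t5');snap('side','s5')
a=np.load('pics/t5.npy')[170:260,275:350];b=np.load('pics/s5.npy')[165:245,255:345]
a=cv2.resize(a,(400,480),interpolation=cv2.INTER_CUBIC);b=cv2.resize(b,(400,480),interpolation=cv2.INTER_CUBIC)
o=np.hstack([a,b]);cv2.imwrite('pics/c5.png',np.clip(o[:,:,::-1].astype(float)*1.4,0,255).astype(np.uint8))
# predicted nominal corners in crop px
c=np.array([.4915,-.001]);t=np.radians(-31.5);X=np.array([np.cos(t),np.sin(t)]);Y=np.array([-X[1],X[0]])
for z in(.064,.104):
  for sx,sy in((-1,1),(1,1),(1,-1),(-1,-1)):
    w=[*(c+.064*sx*X+.064*sy*Y),z]
    print(z,sx,sy,((proj('top',w)-[275,170]+.5)*5.333).round(0),((proj('side',w)-[255,165]+.5)*[4.444,6]+[400,0]).round(0))
E
```

```text
13.3 [0.46624747 0.28702869 0.19294124] [-0.92612328 -1.05004932 -0.91424217]
0.064 -1 1 [ 36. 284.] [562. 181.]
0.064 1 1 [152.  92.] [741. 223.]
0.064 1 -1 [346. 206.] [681. 361.]
0.064 -1 -1 [231. 400.] [490. 312.]
0.104 -1 1 [ 31. 278.] [561. 113.]
0.104 1 1 [151.  80.] [742. 153.]
0.104 1 -1 [350. 197.] [682. 288.]
0.104 -1 -1 [231. 397.] [487. 240.]
```

View pics/c5.png

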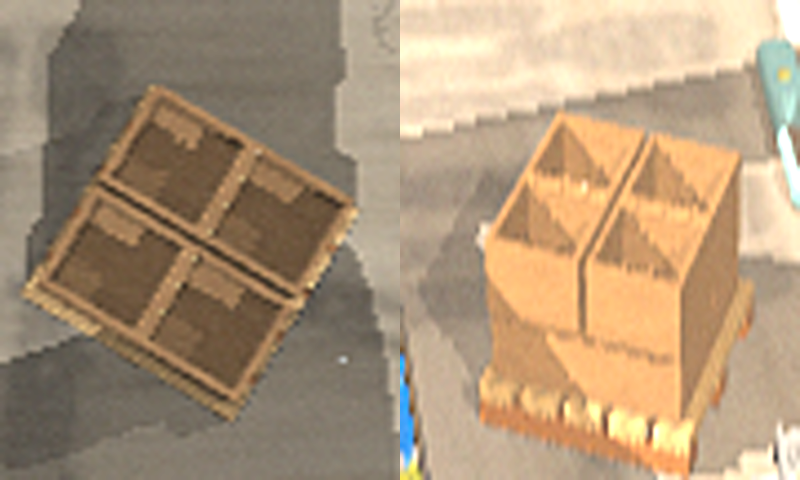

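The side view shows both upper trays upright with a small gap. Their rim corners at (560,113), (741,153), (682,288) and (487,240) match the nominal (561,113), (742,153), (682,288) and (487,240). The top view agrees, so I'm handing in.

```bash
python3 -c "
from rig import *
print(hand_in())"
```

```text
the job is handed in; nothing more can be done
None
```

The second layer is built: both trays are upright on the lower two, turned crosswise and side by side with a gap of a few millimetres. I handed the job in at about 13 s of robot time, with the gripper clear of everything.

- **Fit:** in the last side picture the four outer rim corners matched the predicted flush corners to within a pixel or so, about 1–2 mm. The top picture looked right too, though I did not measure its corners.
- **Lower trays and loose items:** the lower trays showed no visible shift. The arm did not go near the screwdriver or the whisk, but I did not re-measure where they lie.
- **One correction:** the second tray hung about 4–5 mm off-centre in the grip, and I shifted it 4 mm while lowering it.
- **Forces:** wrist force was about 8 N at most in the readings after each move.
- **Accuracy limit:** the reported tool position varied by about 2 mm, so the placements rest on the camera checks.

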